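# Drop the cam, bring the stub tube up to the main tube

### The arm

A 6-joint arm with a two-finger parallel gripper is mounted at the origin on the work surface. World frame = base frame: x ahead of the robot, y to its left, z up, the work surface at z = 0. Lengths are in m, angles in degrees, forces in N, time in s.
With the tool pointing down it reaches from about 0.25 to 0.725 m from the base axis. Payload 9.7 kg.
Tool frame: the origin (TCP) lies on the centre line of the jaws, within the pads' length; the fingertips stand 19 mm ahead of it and the grasp point (between the pads) is the TCP; z points along the fingers, y is the direction in which the jaws open and shut (so a half turn about z gives the same grasp; the last joint's range is limited). The gripper opens to 85 mm and grips with 20 to 120 N. Pads are 22 mm wide; open, the fingers measure 114 mm over their backs; the gripper's body (76 mm by 85 mm) begins 54 mm behind the grasp point. The pads swing forward as they close: fully open they stand 13 mm farther back than shut.
Start: joints at [76.891, 4.979, 10.078, 95.1, 0, 90], TCP at [0.125, 0.536, 0.25] pointing down, gripper open.
Joint ranges: [-179.16, 179.16], [-48.56, 103.87], [-65.8, 70.77], [-126.05, 130.52], [-82.76, 87.17], [-180, 180]. Speed limits (degrees/s): [127.2, 127.2, 147.25, 180, 180, 180].

### API

Orientations are given as [roll, pitch, yaw] about the fixed x, y, z axes, in that order (R = Rz(yaw) Ry(pitch) Rx(roll)).
In Python, from workcell import bot gives the robot as it stands.
- The arm moves only by the tool servo_tool, never from a script. Its argument "motion" is a list that holds one entry, the list of rows, each a list of 6 numbers: the shift along the tool's x, y, z in mm, then the turn, a rotation vector about the tool's x, y, z in rad. A call has 1 to 5 rows; each row shifts and turns the commanded pose from where the row before left it, along the tool's axes as they then stand; what a row does not reach is not made up. A row lasts 1/10 s, in which the tool goes at most 50 mm and 8.59 degrees, less where a joint would pass 70% of its speed; a pose out of reach is approached as far as the arm can. A call is refused whole if a number of a shift passes 50 or a number of a turn 0.15, either way. A call with a gripper value outside its range is refused whole. "gripper" is the finger opening in mm, from 0 to 85.4, set as the call begins (left out, the last holds). The fingers move at their own pace and stop on an object; "newtons" is the grip in N (left out, the last holds). Time passes only in rows, so rows that do not move let the fingers close. It gives the time, the measured TCP pose, the force and the opening at its end, in the units of the state.
- bot.get_obs(): the state, without advancing time (a new reading comes with each control period).
- bot.camera(name): name is "scene" or "side" or "wrist"; returns a dict with "color" (420x560x3 uint8, red, green, blue), "fx", "fy", "cx", "cy" (pixels), "R" (3x3) and "t" (3): a world point X has camera coordinates R X + t. Camera axes: x right, y down, z forward; pixel columns grow to the right and rows downward; lengths in m; the calibration is good to about 2 mm. A picture is of the moment at which its call begins. There is no depth.
- bot.job_done(): hands the job in, once; it reports no verdict.
Trained networks look in a picture, given as the dict that the camera call returned (one of the last four; its "shot" number tells which), for a name from the list of things; names that differ only in an ending like _2 or _b are one class to them, and where a whole thing is asked for, a point or a joint stands for the part that bears it (a point fixed in the world has none). Each returns a list of dicts, best first, with "confidence" (0 to 1); they miss things now and then, are a little off and sometimes report something else, mostly with a low value. They report only what shows in the picture. A call takes as long as a camera call. They do not tell look-alikes from the thing itself.
- bot.look_for(picture, label): "rect" ([left, top, width, height] in pixels, round what is visible of it).
The state is a dict: "time": time; "q": joint angles; "qd": joint speeds; "joint_efforts": joint torques, N m; "ee_pos": TCP position; "tcp_rot": TCP orientation; "wrist_force": force on the tool from outside, world axes, zero at the start; "torque": the same for the moment, N m; "opening": finger opening in m.
Only numpy, scipy, OpenCV 4.12 (cv2) and the standard library are available. Lean on these libraries where they do the work, as an engineer would, in place of code of your own. Each camera call takes 0.05 s, during which the arm holds its last target.

### The job

On the tube-welding fixture the eccentric cam blocks the carriage that holds the loose stub tube. Using only pushes of the fingers (grip and lift nothing), first swing the cam by its upright peg to its low point, so that its arm points straight forward along the slideway and stays there, and only then push the carriage by its back plate forward until it is fully home, bringing the end of the stub up to the main tube. Do not touch or unseat the stub, and leave all the other things where they are.

Things in the scene. Friction and masses are not known exactly. Their poses are not given: they have to be found in the camera images.
- fixture: steel tooling plate 360 x 340 x 12 mm, fixed; spans x -150 to 210, y -130 to 210 mm about its origin, which is at bench level on the slideway's centre line. x = forward, the push direction; z up. The clamped main tube (40 mm diameter, on y = 0, axis 58 mm above the bench, strap and bolts up to 91 mm) runs from x = 73 to 200 mm; with the carriage home a 3 mm weld gap remains to the stub
- cam (a joint): angle (rad) of the eccentric cam about its vertical pivot, counter-clockwise from above positive. 0 = low point: the arm points straight along the fixture's +x and the carriage can pass. It starts between 1.3 and 2.3 (arm out to the fixture's +y side or slanting back); it must be turned clockwise. Free range -0.6 to 2.6, so it can be turned too far; stiff (about 0.25 N m, that is about 3 N at the peg), no spring, stays where it is left
- cam_pivot (a point): point on the cam's pivot axis, 42 mm above the bench, fixed to the fixture at x = 16, y = 80 mm. The cam disc (64 mm diameter, 18 mm off-centre) lies at 19 to 32 mm above the bench
- cam_peg (a point): middle of the upright peg's free length at the end of the cam's arm: round peg 18 mm diameter, 95 mm from the pivot axis, its top 100 mm above the bench, this point 70 mm above the bench. The arm is a flat bar 20 mm wide with its top 40 mm above the bench
- carriage (a joint): travel (m) of the carriage along the fixture's +x: 0 = back (start), 0.060 = fully home against its stop. Slides stiffly (about 2.5 N), no spring. Its follower roller stands in line with the cam; unless the cam is low the roller meets the cam before home
- push_face (a point): middle of the rear face of the carriage's upright back plate, 50 mm above the bench; the face looks to the fixture's -x and is 70 mm wide, its top 82 mm above the bench; the plate is 10 mm thick. At the start it is at x = -100, y = 0 mm of the fixture. Behind it the tooling plate is bare, 12 mm high, and 50 mm long
- stub_mid (a point): centre of the loose stub tube, 40 mm diameter, 100 mm long, 0.13 to 0.27 kg, lying along the fixture's x in the carriage's V rest just in front of the back plate; its axis is 58 mm and its top 78 mm above the bench. Its x axis is the tube's axis
- coupling: bystander: upright steel pipe coupling, 36 mm across, 45 mm tall, standing on the tooling plate; origin under its centre
- square_block: bystander: dark steel block 50 x 25 x 25 mm lying on the tooling plate; origin under its centre
- collar: bystander: dark thick ring 48 mm across, 22 mm tall, on the tooling plate; origin under its centre
- spray: bystander: white plastic bottle with a green cap, 80 mm across, 190 mm tall, on the bench; origin under its centre
- offcut: bystander: upright thin-walled tube offcut, 56 mm across, 55 mm tall, on the bench; origin under its centre
- spanner: bystander: spanner lying on the bench; origin under its middle
- rod_cup: bystander: dark open cup, 72 mm across, 100 mm tall, on the bench; origin under its centre
Things that resemble listed ones, but are neither listed nor needed, are in the scene too. What is shaped like the part that bears stub_mid but purple or yellow is not meant.

How it is judged (in metres and radians):
On the way, in this order (a step that is already met when the one before it is completed fails the run):
1. the cam is at its low point (within 0.3 rad) while the carriage is still back (value of joint cam between -0.3 and 0.3 rad and value of joint carriage below 0.015 m), for 0.3 s.
2. the carriage is home (within 3 mm) with the cam still low (value of joint cam between -0.3 and 0.3 rad and value of joint carriage above 0.057 m), for 0.3 s.
At the end, for the whole second after the job is handed in: Cam within 0.3 rad of its low point, carriage within 3 mm of home, stub at rest in the V rest (within 5 mm sideways, 6 mm in height and 0.08 rad) with its end within about 11 mm of the main tube (all of step 2 and velocity of joint carriage below 0.005 m/s and linear speed of stub below 0.01 m/s and x of stub_mid in the frame of fixture between 0.012 and 0.026 m and y of stub_mid in the frame of fixture between -0.005 and 0.005 m and z of stub_mid in the frame of fixture between 0.052 and 0.064 m and angle between the x axis of stub and the x axis of fixture, either way round below 0.08 rad); the robot touches nothing.
It fails at once if the carriage is pushed forward (more than 15 mm) while the cam is not low (more than 0.35 rad off) (value of joint carriage above 0.015 m and (value of joint cam above 0.35 rad or value of joint cam below -0.35 rad)).
It fails at once if the stub is touched by the robot (contact force between any of the fingers, the arm and stub above 0.5 N).
It fails at once if the stub is lifted or unseated from its rest (z of stub_mid in the frame of fixture above 0.073 m or z of stub_mid in the frame of fixture below 0.043 m).
It fails at once if a bystander is moved by more than 20 mm (distance of any of coupling, square_block, collar, spray, offcut, spanner, rod_cup from where it was at the start of the episode above 0.02 m).
It also fails if it takes over 54 s, if anything falls off the work surface, if the arm or the gripper's body presses on something with over 40 N, if the wrist force passes 120 N, or if a joint passes its speed limit or range.

## Working session

There is one attempt and no reset: what is moved stays moved. The work goes in short steps, Python scripts to look and compute and a tool call to move; the robot and the scene stay as the last step left them, time stands still between calls to the robot, and variables do not carry over. Pictures are saved under pics/ and viewed, and the job is handed in when it is done.

Besides the shell and the picture viewer there is one more tool, called after ">>>" as name(argument=value, ...) on one line, values as JSON. servo_tool: Moves the arm, as the interface text tells. Its arguments: {"type":"object","properties":{"motion":{"type":"array","items":{"type":"array","items":{"type":"array","items":{"type":"number"}}}},"gripper":{"type":"number"},"newtons":{"type":"number"}},"required":["motion"]}

```bash
mkdir -p pics; ls; cat > h.py <<'E'
import numpy as np, cv2
from workcell import bot
def save(p,n): cv2.imwrite('pics/'+n+'.png', p['color'][:,:,::-1])
def proj(p,X):
    X=np.atleast_2d(X); c=X@np.array(p['R']).T+np.array(p['t'])
    return np.c_[p['fx']*c[:,0]/c[:,2]+p['cx'], p['fy']*c[:,1]/c[:,2]+p['cy']]
def ray(p,uv,z):
    R=np.array(p['R']);t=np.array(p['t']);o=-R.T@t
    d=R.T@np.array([(uv[0]-p['cx'])/p['fx'],(uv[1]-p['cy'])/p['fy'],1.])
    return o+d*(z-o[2])/d[2]
E
python3 - <<'E'
from h import *
o=bot.get_obs(); print(o)
for n in ['scene','side','wrist']:
    p=bot.camera(n); save(p,n+'0')
    print(n,p['fx'],p['cx'],p['cy'],np.round(p['R'],3).tolist(),np.round(p['t'],3))
    for l in ['cam_peg','push_face','stub_mid','carriage','cam','coupling','fixture','spray','rod_cup','offcut','collar','square_block','spanner']:
        print(l,[(np.round(d['rect']).tolist(),round(d['confidence'],2)) for d in bot.look_for(p,l)])
E
```

```text
pics
{'time': 0.0, 'q': array([ 7.68914562e+01,  5.01097119e+00,  1.00328658e+01,  9.50994578e+01,
       -2.04168233e-03,  9.00010315e+01]), 'qd': array([ 0.01205837, -0.00795981, -0.08818881, -0.00820637,  0.09352821,
       -0.04723739]), 'joint_efforts': array([-2.02882962e-03, -5.20390463e+01,  4.64801931e+01,  1.63110526e-02,
       -2.15892840e-05,  3.09223090e-06]), 'ee_pos': array([0.12469908, 0.53545884, 0.24957007]), 'tcp_rot': array([-1.79922437e+02,  2.04307682e-03,  1.66890427e+02]), 'wrist_force': array([ 0.53050482,  0.1062284 , -0.51878085]), 'torque': array([ 0.05547014, -0.03936628,  0.0567218 ]), 'opening': 0.08543432925678604}
scene 431.6723433407522 277.8220385745782 212.78296041600893 [[0.863, 0.505, 0.008], [0.337, -0.564, -0.754], [-0.377, 0.653, -0.657]] [-0.443 -0.099  1.511]
cam_peg [([305.0, 187.0, 21.0, 44.0], 0.76)]
push_face [([263.0, 207.0, 43.0, 41.0], 0.77)]
stub_mid [([185.0, 226.0, 22.0, 27.0], 0.97), ([212.0, 269.0, 37.0, 28.0], 0.96), ([236.0, 184.0, 31.0, 16.0], 0.62)]
carriage []
cam [([305.0, 186.0, 25.0, 38.0], 0.88)]
coupling [([300.0, 261.
[... 972 characters left out ...]
oupling [([328.0, 192.0, 15.0, 20.0], 0.67)]
fixture [([196.0, 139.0, 180.0, 120.0], 0.57)]
spray [([192.0, 76.0, 26.0, 63.0], 0.61)]
rod_cup [([408.0, 261.0, 42.0, 51.0], 0.79)]
offcut [([145.0, 127.0, 17.0, 21.0], 0.98)]
collar [([278.0, 143.0, 16.0, 14.0], 0.76)]
square_block [([286.0, 218.0, 18.0, 19.0], 0.74), ([144.0, 124.0, 18.0, 24.0], 0.69)]
spanner [([377.0, 309.0, 29.0, 78.0], 0.81)]
wrist 371.44117980193283 278.5469887491527 212.12291280747922 [[0.227, 0.974, 0.001], [0.937, -0.219, 0.273], [0.266, -0.061, -0.962]] [-0.55  -0.034  0.379]
cam_peg []
push_face []
stub_mid []
carriage []
cam []
coupling []
fixture []
spray []
rod_cup []
offcut []
collar []
square_block []
spanner []
```

```bash
python3 - <<'E'
import cv2
a=cv2.imread('pics/scene0.png');b=cv2.imread('pics/side0.png')
cv2.imwrite('pics/sc_c.png',cv2.resize(a[110:320,170:430],None,fx=3,fy=2.8,interpolation=cv2.INTER_CUBIC)[:600,:800])
cv2.imwrite('pics/si_c.png',cv2.resize(b[70:300,140:400],None,fx=2.6,fy=2.6,interpolation=cv2.INTER_CUBIC))
E
```

```text
(no output)
```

View pics/sc_c.png

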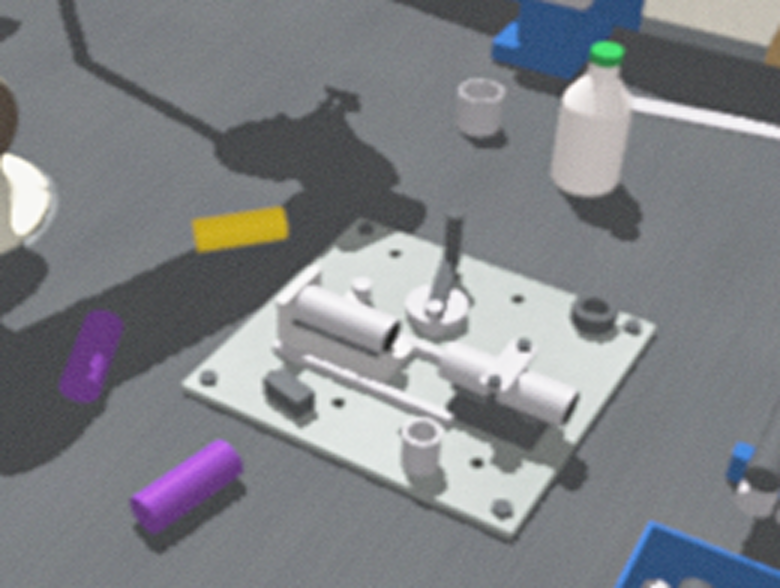

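View pics/si_c.png

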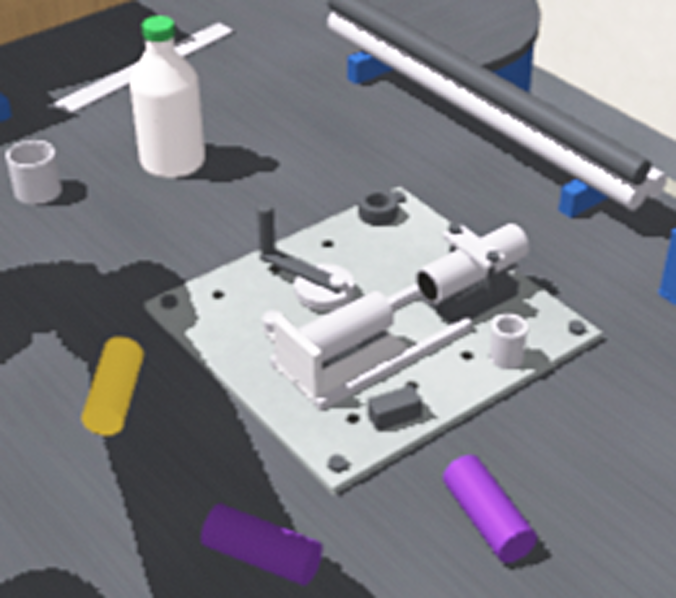

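View pics/scene0.png

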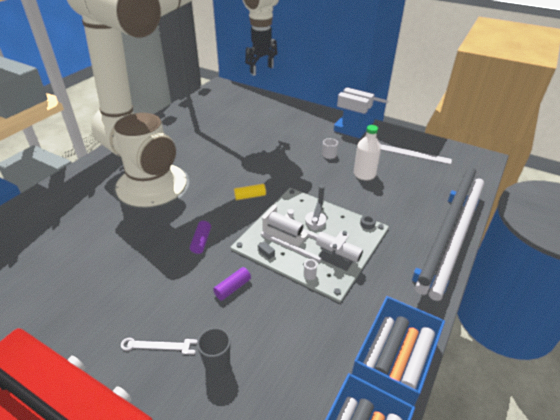

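The scene picture shows the real assembly on the plate: stub around (286,225), peg around (320,195), back plate around (268,228). The purple and yellow tubes at (200,238), (232,283) and (250,192) are look-alikes. Next I fit the fixture pose from the plate corners.

```bash
cat > fit.py <<'E'
from h import *
from scipy.optimize import least_squares
F=np.array([[-.15,-.13,.012],[-.15,.21,.012],[.21,.21,.012],[.21,-.13,.012]])
sc=np.array([[231,247.5],[290,188],[388.3,226.8],[340.7,302.1]])
si=np.array([[269.6,259],[196.5,186.5],[294.6,142],[372,198]])
def T(q,P):
    c,s=np.cos(q[2]),np.sin(q[2]);P=np.atleast_2d(P)
    return np.c_[q[0]+c*P[:,0]-s*P[:,1], q[1]+s*P[:,0]+c*P[:,1],P[:,2]]
def peg(th,z=.07): return np.array([.016+.095*np.cos(th),.08+.095*np.sin(th),z])
E
python3 - <<'E'
from fit import *
ps=bot.camera('scene');pi=bot.camera('side')
f=lambda q:np.r_[(proj(ps,T(q,F))-sc).ravel(),(proj(pi,T(q,F))-si).ravel()]
r=least_squares(f,[.5,0,-.1]);q=r.x;print(q,np.degrees(q[2]));print(r.fun.round(1))
np.save('q.npy',q)
for p,n,uv in((ps,'scene',None),(pi,'side',None)):
    im=p['color'][:,:,::-1].copy()
    im=cv2.resize(im,None,fx=4,fy=4,interpolation=cv2.INTER_CUBIC)
    def d(X,c):
        for u in proj(p,T(q,X)): cv2.circle(im,tuple(np.int32((u+.5)*4)),4,c,-1)
    d(F,(0,0,255)); d([-.1,0,.05],(255,0,0)); d([-.1,.035,.082],(255,0,0)); d([-.1,-.035,.082],(255,0,0)); d([-.042,0,.078],(0,255,0))
    d([.016,.08,.042],(255,255,0))
    for a in (1.3,1.5,1.7,1.9,2.1,2.3): d(peg(a,.1),(0,255,255))
    u=proj(p,T(q,[.02,.04,.05]))[0]*4
    x,y=np.int32(u)-[340,290]; cv2.imwrite(f'pics/ov_{n}.png',im[max(y,0):y+580,max(x,0):x+680])
E
```

```text
[ 0.57497025  0.00186699 -0.03392255] -1.9436189902089893
[-1.6  0.4 -0.6  0.1  0.5 -0.  -0.3 -0.3 -0.1 -1.2 -0.3 -0.5 -0.1 -0.7
  0.9 -0.5]
```

View pics/ov_scene.png

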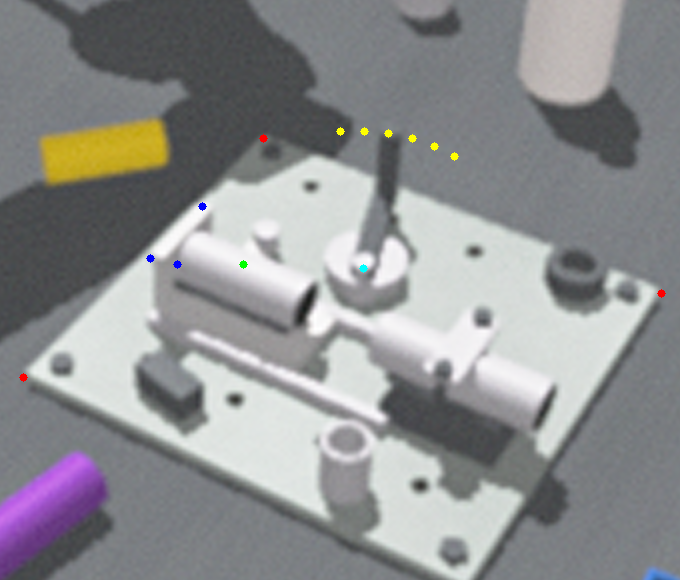

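View pics/ov_side.png

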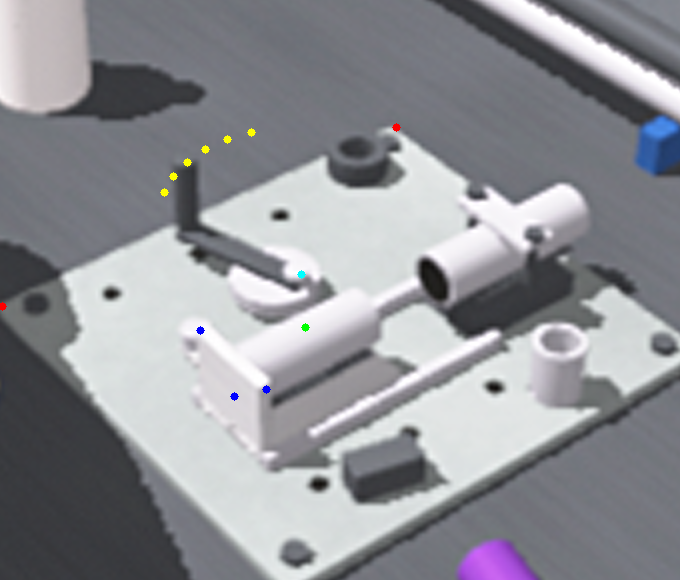

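```bash
cat >> fit.py <<'E'
import os
q=np.load('q.npy') if os.path.exists('q.npy') else None
def goalpeg(th,d,z=.069):
    t=np.array([np.sin(th),-np.cos(th),0]); P=peg(th,z)-d*t
    W=T(q,P)[0]; phi=np.degrees(np.arctan2(t[1],t[0])+q[2])  # tool -x along t
    return W,phi+180
def delta(W,yaw):
    o=bot.get_obs();e=o['ee_pos'];y0=np.radians(o['tcp_rot'][2])
    D=(W-e)*1000; x=np.array([np.cos(y0),np.sin(y0)]);yy=np.array([np.sin(y0),-np.cos(y0)])
    dy=(yaw-o['tcp_rot'][2]+180)%360-180
    print('tool shift mm',np.round([D[:2]@x,D[:2]@yy,-D[2]],1),'turn z rad',round(-np.radians(dy),3),'world',np.round(W,3),'yaw',round(yaw,1), 'obs',e.round(4),o['tcp_rot'].round(2),'F',o['wrist_force'].round(1),'t',o['time'].round(2),o['q'].round(0))
E
python3 - <<'E'
from fit import *
ps=bot.camera('scene');pi=bot.camera('side')
print('spray',ray(ps,(367,176),0),ray(pi,(205,136),0))
print('collar',(ray(ps,(368,222),.025)))
for th in (1.88,1.2,.6,0): print(th,*goalpeg(th,.02))
W,y=goalpeg(1.88,.040,.25);delta(W,y)
E
```

```text
spray [ 6.30541791e-01  4.36623083e-01 -1.11022302e-16] [5.98980423e-01 4.24321152e-01 1.11022302e-16]
collar [0.73195627 0.17772476 0.025     ]
1.88 [0.54860469 0.16726509 0.069     ] 195.77244649438578
1.2 [0.6126973  0.17647876 0.069     ] 156.8113164254898
0.6 [0.66312889 0.14910945 0.069     ] 122.4338487176404
0 [0.689298   0.09804477 0.069     ] 88.05638100979101Traceback (most recent call last):
  File "<stdin>", line 6, in <module>
  File "fit.py", line 20, in delta
    print('tool shift mm',np.round([D[:2]@x,D[:2]@yy,-D[2]],1),'turn z rad',round(-np.radians(dy),3),'world',np.round(W,3),'yaw',round(yaw,1), 'obs',e.round(4),o['tcp_rot'].round(2),'F',o['wrist_force'].round(1),'t',o['time'].round(2),o['q'].round(0))
                                                                                                                                                                                                                        ^^^^^^^^^^^^^^^
AttributeError: 'float' object has no attribute 'round'
```

```bash
sed -i "s/o\['time'\].round(2)/round(float(o['time']),2)/" fit.py; python3 - <<'E'
from fit import *
W,y=goalpeg(1.88,.040,.25);delta(W,y)
E
```

```text
tool shift mm [-4.789e+02 -2.723e+02  3.000e-01] turn z rad -0.504 world [0.529 0.162 0.25 ] yaw 195.8 obs [0.1248 0.5357 0.2503] [180.    -0.   166.89] F [ 0.7 -0.5  0.3] t 2.3 [77.  5. 10. 95.  0. 90.]
```

>>> servo_tool(motion=[[[-40,-23,0,0,0,0],[-40,-23,0,0,0,0],[-40,-23,0,0,0,0],[-40,-23,0,0,0,0],[-40,-23,0,0,0,0]]], gripper=0, newtons=60)

```text
time: 2.8
ee_pos: [0.2944, 0.3769, 0.2504]
tcp_rot: [180.0, 0.0, 166.9]
wrist_force: [0.7, 1.1, 0.7]
opening: 0.0123
```

>>> servo_tool(motion=[[[-40,-23,0,0,0,0],[-40,-23,0,0,0,0],[-40,-23,0,0,0,0],[-40,-23,0,0,0,0],[-40,-23,0,0,0,0]]])

```text
time: 3.3
ee_pos: [0.4633, 0.2193, 0.2505]
tcp_rot: [180.0, 0.0, 166.9]
wrist_force: [0.8, 0.8, 1.1]
opening: -0.0004
```

>>> servo_tool(motion=[[[-20,-10,0,0,0,-0.14],[-20,-10,0,0,0,-0.14],[0,0,0,0,0,-0.14],[0,0,0,0,0,-0.08],[0,0,0,0,0,0]]])

```text
time: 3.8
ee_pos: [0.4985, 0.1947, 0.2502]
tcp_rot: [-180.0, -0.0, -164.4]
wrist_force: [-0.5, -0.4, 0.0]
opening: 0.0001
```

```bash
python3 - <<'E'
from fit import *
W,y=goalpeg(1.88,.040,.069);delta(W,y)
p=bot.camera('wrist');save(p,'w1')
p=bot.camera('scene');save(p,'s1'); cv2.imwrite('pics/s1c.png',cv2.resize(p['color'][100:320,190:430,::-1],None,fx=2.6,fy=2.6,interpolation=2))
E
```

```text
tool shift mm [-20.8 -40.  181.2] turn z rad -0.003 world [0.529 0.162 0.069] yaw 195.8 obs [0.4985 0.1947 0.2502] [-1.8000e+02 -1.0000e-02 -1.6443e+02] F [-0.5 -0.4  0. ] t 3.8 [21.  3.  8. 95.  0.  6.]
```

View pics/w1.png

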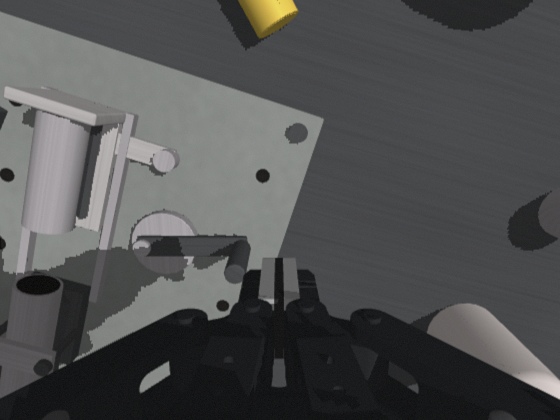

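View pics/s1c.png

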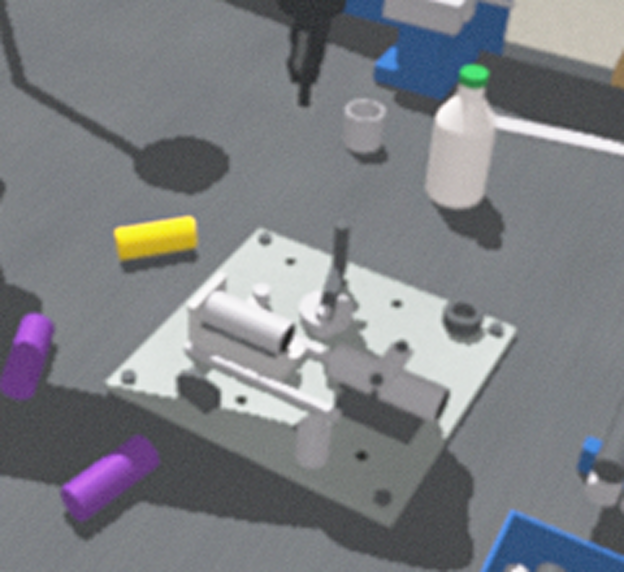

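```bash
python3 - <<'E'
from fit import *
p=bot.camera('wrist');im=cv2.resize(p['color'][:,:,::-1],None,fx=3,fy=3,interpolation=2).copy()
def d(X,c):
    for u in proj(p,T(q,X)): cv2.circle(im,tuple(np.int32((u+.5)*3)),4,c,-1)
for a in (1.7,1.8,1.9,2.0): d(peg(a,.1),(0,255,255)); d(peg(a,.04),(255,0,255))
d([.016,.08,.042],(255,255,0)); d(F,(0,0,255)); d([[-.1,.035,.082],[-.1,-.035,.082]],(255,0,0))
cv2.imwrite('pics/w1o.png',im[200:800,280:1060])
E
```

```text
(no output)
```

View pics/w1o.png

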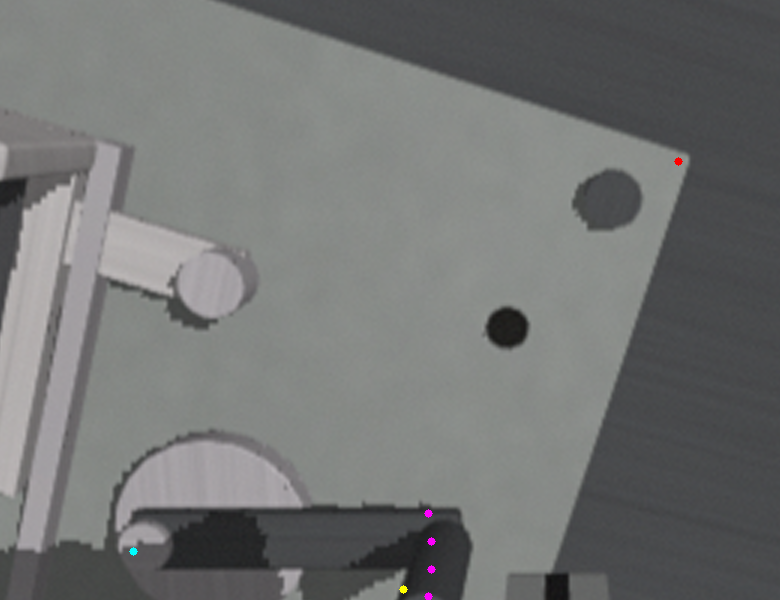

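The overlay agrees with the picture: peg angle ≈1.85, a few mm of error at most. I move behind the peg and then go down.

>>> servo_tool(motion=[[[-11,-20,20,0,0,0],[-10,-20,40,0,0,0],[0,0,40,0,0,0],[0,0,40,0,0,0],[0,0,40,0,0,0]]])

```text
time: 4.45
ee_pos: [0.5292, 0.162, 0.0689]
tcp_rot: [-180.0, 0.0, -164.6]
wrist_force: [0.2, 0.6, 0.9]
opening: -0.0
```

>>> servo_tool(motion=[[[-5,0,0,0,0,0],[-5,0,0,0,0,0],[-4,0,0,0,0,0]]])

```text
time: 4.75
ee_pos: [0.5447, 0.1665, 0.0732]
tcp_rot: [180.0, 0.2, -164.5]
wrist_force: [-0.5, -0.3, 1.4]
opening: -0.0003
```

```bash
python3 - <<'E'
from fit import *
W,y=goalpeg(1.85,.020,.069);delta(W,y)
p=bot.camera('wrist');save(p,'w2')
p=bot.camera('scene'); cv2.imwrite('pics/s2c.png',cv2.resize(p['color'][100:320,190:430,::-1],None,fx=2.6,fy=2.6,interpolation=2))
E
```

```text
tool shift mm [-6.8  0.3  4.2] turn z rad 0.026 world [0.551 0.169 0.069] yaw 194.1 obs [0.5447 0.1665 0.0732] [ 179.99    0.22 -164.48] F [-0.5 -0.3  1.4] t 4.75 [17.  8. -7. 76.  0.  1.]
```

View pics/w2.png

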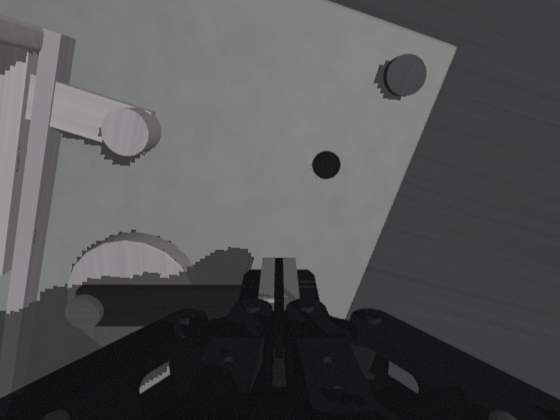

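View pics/s2c.png

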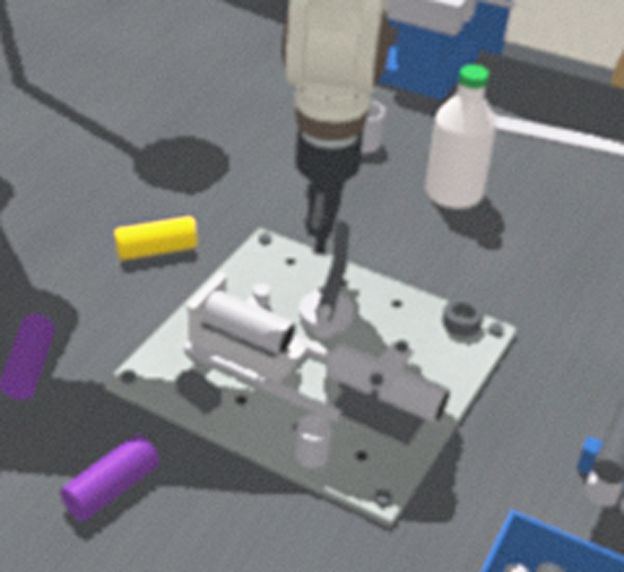

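>>> servo_tool(motion=[[[0,0,0,0,0,0],[0,0,0,0,0,0]]])

```text
time: 5.05
ee_pos: [0.5432, 0.1659, 0.0712]
tcp_rot: [180.0, 0.1, -164.5]
wrist_force: [0.4, -0.3, -0.6]
opening: -0.0003
```

>>> servo_tool(motion=[[[-3,0,0,0,0,0],[-3,0,0,0,0,0],[-2,0,0,0,0,0]]])

```text
time: 5.35
ee_pos: [0.5504, 0.168, 0.0703]
tcp_rot: [180.0, -0.0, -164.5]
wrist_force: [-3.1, 0.9, 1.0]
opening: -0.0002
```

```bash
python3 - <<'E'
from fit import *
W,y=goalpeg(1.85,.020,.069);delta(W,y)
E
```

```text
tool shift mm [-0.9  0.4  1.3] turn z rad 0.026 world [0.551 0.169 0.069] yaw 194.1 obs [0.5504 0.168  0.0703] [ 1.7999e+02 -4.0000e-02 -1.6445e+02] F [-3.1  0.9  1. ] t 5.35 [17.  9. -6. 76.  0.  1.]
```

Contact at about 3 N, exactly where the model puts it. I sweep round the pivot in constant arc steps.

>>> servo_tool(motion=[[[-9.6,1.5,0,0,0,0.1],[-9.6,1.5,0,0,0,0.1],[-9.6,1.5,0,0,0,0.1],[-9.6,1.5,0,0,0,0.1],[-9.6,1.5,0,0,0,0.1]]])

```text
time: 5.85
ee_pos: [0.5972, 0.1791, 0.0697]
tcp_rot: [-180.0, -0.1, 166.7]
wrist_force: [-3.6, 2.2, -0.3]
opening: 0.0001
```

```bash
python3 - <<'E'
from fit import *
W,y=goalpeg(1.35,.020,.069);delta(W,y)
p=bot.camera('side'); cv2.imwrite('pics/i3c.png',cv2.resize(p['color'][70:300,140:400,::-1],None,fx=2.6,fy=2.6,interpolation=2))
E
```

```text
tool shift mm [-1.2 -0.6  0.7] turn z rad 0.022 world [0.598 0.178 0.069] yaw 165.4 obs [0.5972 0.1791 0.0697] [-1.7999e+02 -1.0000e-01  1.6668e+02] F [-3.6  2.2 -0.3] t 5.85 [17. 15.  2. 77.  0. 30.]
```

View pics/i3c.png

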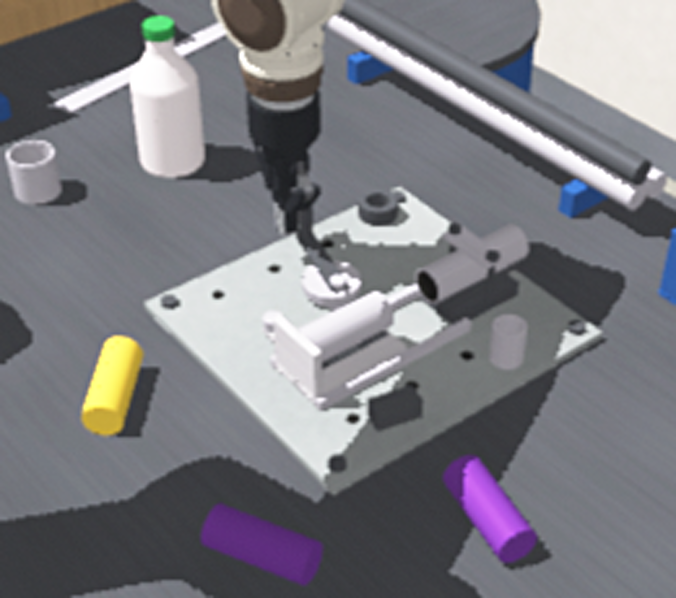

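The arm has swung with the finger behind it (peg at crop 305,190). I continue.

>>> servo_tool(motion=[[[-9.6,1.5,0,0,0,0.1],[-9.6,1.5,0,0,0,0.1],[-9.6,1.5,0,0,0,0.1],[-9.6,1.5,0,0,0,0.1],[-9.6,1.5,0,0,0,0.1]]])

```text
time: 6.4
ee_pos: [0.6433, 0.1658, 0.0698]
tcp_rot: [-179.9, -0.1, 138.2]
wrist_force: [-5.4, 0.8, 0.3]
opening: -0.0002
```

```bash
python3 - <<'E'
from fit import *
W,y=goalpeg(.35,.020,.069);delta(W,y)
E
```

```text
tool shift mm [-49.7  -3.9   0.8] turn z rad 0.524 world [0.678 0.13  0.069] yaw 108.1 obs [0.6433 0.1658 0.0698] [-1.7994e+02 -7.0000e-02  1.3815e+02] F [-5.4  0.8  0.3] t 6.4 [14. 21.  9. 78.  0. 56.]
```

>>> servo_tool(motion=[[[-9.6,1.4,0,0,0,0.1],[-9.6,1.4,0,0,0,0.1],[-9.6,1.4,0,0,0,0.1],[-9.6,1.4,0,0,0,0.1],[-9.6,1.4,0,0,0,0.1]]])

```text
time: 6.9
ee_pos: [0.6772, 0.132, 0.0697]
tcp_rot: [-179.9, -0.1, 109.5]
wrist_force: [-4.9, 2.8, 0.5]
opening: -0.0001
```

```bash
python3 - <<'E'
from fit import *
W,y=goalpeg(0,.020,.069);delta(W,y)
p=bot.camera('side'); cv2.imwrite('pics/i4c.png',cv2.resize(p['color'][70:300,140:400,::-1],None,fx=2.6,fy=2.6,interpolation=2))
E
```

```text
tool shift mm [-36.    0.1   0.7] turn z rad 0.374 world [0.689 0.098 0.069] yaw 88.1 obs [0.6772 0.132  0.0697] [-1.7991e+02 -6.0000e-02  1.0950e+02] F [-4.9  2.8  0.5] t 6.9 [11. 25. 14. 79.  0. 82.]
```

View pics/i4c.png

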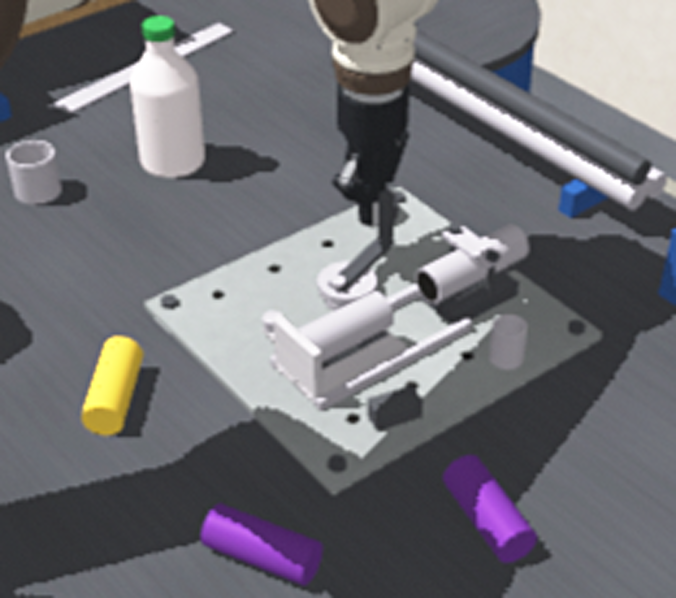

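Remaining about 36 mm and 0.37 rad; the picture shows the arm still some 0.35 rad off forward.

>>> servo_tool(motion=[[[-9.6,1,0,0,0,0.1],[-9.6,0.5,0,0,0,0.1],[-7,0,0,0,0,0.08],[-5,0,0,0,0,0.05],[-3,0,0,0,0,0.03]]])

```text
time: 7.45
ee_pos: [0.6863, 0.0992, 0.0702]
tcp_rot: [180.0, -0.0, 89.0]
wrist_force: [2.8, 3.1, -1.4]
opening: 0.0002
```

>>> servo_tool(motion=[[[0,0,0,0,0,0],[0,0,0,0,0,0]]])

```text
time: 7.65
ee_pos: [0.686, 0.099, 0.0703]
tcp_rot: [180.0, 0.0, 89.1]
wrist_force: [0.2, 0.5, -1.2]
opening: 0.0003
```

```bash
python3 - <<'E'
from fit import *
W,y=goalpeg(0,.020,.069);delta(W,y)
W,y=goalpeg(0,.045,.2);delta(W,y)
p=bot.camera('side'); cv2.imwrite('pics/i5c.png',cv2.resize(p['color'][70:300,140:400,::-1],None,fx=2.6,fy=2.6,interpolation=2))
E
```

```text
tool shift mm [-0.9  3.3  1.3] turn z rad 0.018 world [0.689 0.098 0.069] yaw 88.1 obs [0.686  0.099  0.0703] [1.7999e+02 2.0000e-02 8.9090e+01] F [ 0.2  0.5 -1.2] t 7.65 [ 8. 25. 14. 79. -0. 99.]
tool shift mm [  24.1    3.7 -129.7] turn z rad 0.018 world [0.69  0.123 0.2  ] yaw 88.1 obs [0.686  0.099  0.0703] [1.7999e+02 2.0000e-02 8.9090e+01] F [ 0.2  0.5 -1.2] t 7.65 [ 8. 25. 14. 79. -0. 99.]
```

View pics/i5c.png

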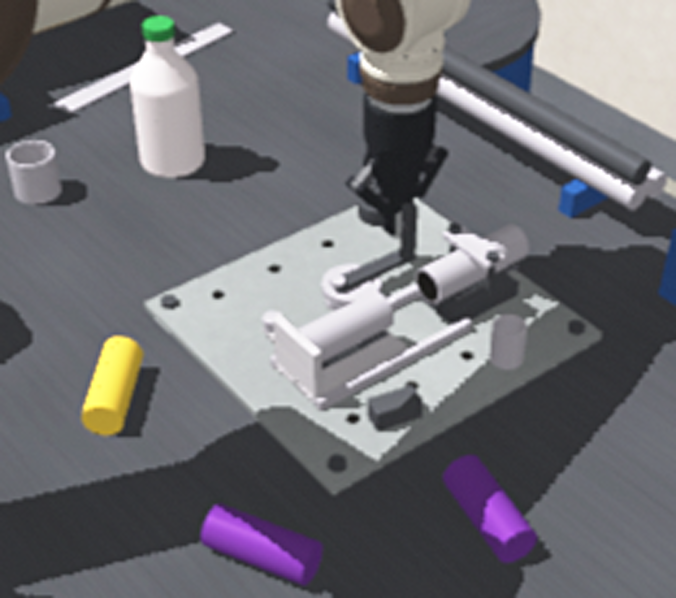

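>>> servo_tool(motion=[[[12,0,0,0,0,0],[13,0,0,0,0,0],[0,0,-40,0,0,0],[0,0,-45,0,0,0],[0,0,-45,0,0,0]]])

```text
time: 8.2
ee_pos: [0.6859, 0.1254, 0.2015]
tcp_rot: [-180.0, 0.0, 89.1]
wrist_force: [1.1, 0.3, 0.6]
opening: -0.0
```

```bash
python3 - <<'E'
from fit import *
W=T(q,[-.135,0,.2])[0];delta(W,180+np.degrees(q[2]))
for n in('scene','side'):
    p=bot.camera(n);im=cv2.resize(p['color'][:,:,::-1],None,fx=4,fy=4,interpolation=2).copy()
    for X,c in [(peg(a,.1),(0,255,255)) for a in(-.3,0,.3)]+[(np.array([.016,.08,.042]),(255,255,0))]:
        cv2.circle(im,tuple(np.int32((proj(p,T(q,X))[0]+.5)*4)),3,c,-1)
    x,y=np.int32(proj(p,T(q,[.04,.04,.05]))[0]*4); cv2.imwrite(f'pics/c_{n}.png',im[y-200:y+200,x-260:x+260])
a=cv2.imread('pics/c_scene.png');b=cv2.imread('pics/c_side.png');cv2.imwrite('pics/c.png',cv2.resize(np.vstack([a,b]),None,fx=.75,fy=.75))
E
```

```text
tool shift mm [-122.9 -243.8    1.5] turn z rad -1.553 world [0.44  0.006 0.2  ] yaw 178.1 obs [0.6859 0.1254 0.2015] [-1.7995e+02  1.0000e-02  8.9060e+01] F [1.1 0.3 0.6] t 8.2 [ 10.  26.  30.  94.  -0. 101.]
```

View pics/c.png

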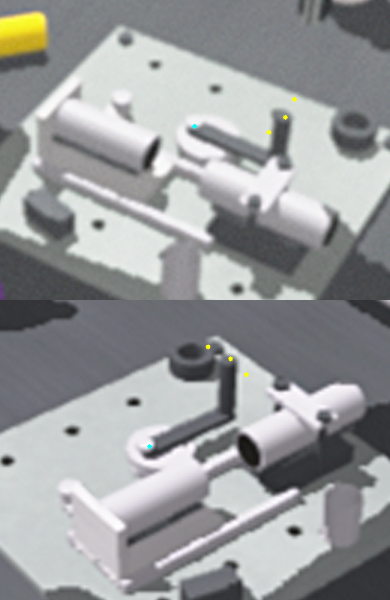

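The cam arm points straight along +x in both views: the peg top lies on the 0 rad mark, well inside ±0.3. Now I move behind the back plate.

>>> servo_tool(motion=[[[-20,-40,0,0,0,0],[-20,-40,0,0,0,0],[-20,-40,0,0,0,0],[-20,-40,0,0,0,0],[-20,-40,0,0,0,-0.1]]])

```text
time: 8.8
ee_pos: [0.483, 0.0278, 0.1999]
tcp_rot: [-180.0, 0.0, 94.8]
wrist_force: [0.4, -0.9, 1.2]
opening: -0.0001
```

>>> servo_tool(motion=[[[-27,-42,0,0,0,-0.14],[0,0,0,0,0,-0.14],[0,0,0,0,0,-0.14],[0,0,0,0,0,-0.14],[0,0,0,0,0,-0.14]]])

```text
time: 9.3
ee_pos: [0.445, -0.0021, 0.2004]
tcp_rot: [180.0, 0.0, 135.2]
wrist_force: [0.0, 0.1, 0.5]
opening: -0.0
```

>>> servo_tool(motion=[[[0,0,0,0,0,-0.14],[0,0,0,0,0,-0.14],[0,0,0,0,0,-0.14],[0,0,0,0,0,-0.14],[0,0,0,0,0,-0.14]]])

```text
time: 9.8
ee_pos: [0.4451, -0.002, 0.2002]
tcp_rot: [180.0, -0.0, 175.3]
wrist_force: [-0.3, 0.7, 0.2]
opening: 0.0001
```

```bash
python3 - <<'E'
from fit import *
W=T(q,[-.133,0,.06])[0];delta(W,180+np.degrees(q[2]))
E
```

```text
tool shift mm [  3.7   8.1 140.2] turn z rad -0.048 world [0.442 0.006 0.06 ] yaw 178.1 obs [ 0.4451 -0.002   0.2002] [180.    -0.   175.31] F [-0.3  0.7  0.2] t 9.8 [ -0. -10. -10.  90.   0.   4.]
```

>>> servo_tool(motion=[[[4,8,20,0,0,-0.048],[0,0,40,0,0,0],[0,0,40,0,0,0],[0,0,30,0,0,0],[0,0,10,0,0,0]]])

```text
time: 10.3
ee_pos: [0.44, 0.0062, 0.0573]
tcp_rot: [-180.0, -0.3, 177.7]
wrist_force: [-1.8, 0.3, -0.2]
opening: -0.0
```

>>> servo_tool(motion=[[[-4,0,0,0,0,0],[-4,0,0,0,0,0],[-3,0,0,0,0,0]]])

```text
time: 10.6
ee_pos: [0.4544, 0.0052, 0.0621]
tcp_rot: [180.0, 0.2, 177.7]
wrist_force: [-0.0, 0.6, 0.2]
opening: -0.0002
```

```bash
python3 - <<'E'
from fit import *
W=T(q,[-.111,0,.06])[0];delta(W,180+np.degrees(q[2]))
p=bot.camera('side'); cv2.imwrite('pics/i6c.png',cv2.resize(p['color'][70:300,140:400,::-1],None,fx=2.6,fy=2.6,interpolation=2))
E
```

```text
tool shift mm [-9.6  0.8  2.1] turn z rad -0.007 world [0.464 0.006 0.06 ] yaw 178.1 obs [0.4544 0.0052 0.0621] [1.7999e+02 1.6000e-01 1.7767e+02] F [-0.   0.6  0.2] t 10.6 [  1.  -8. -23.  74.  -0.   3.]
```

View pics/i6c.png

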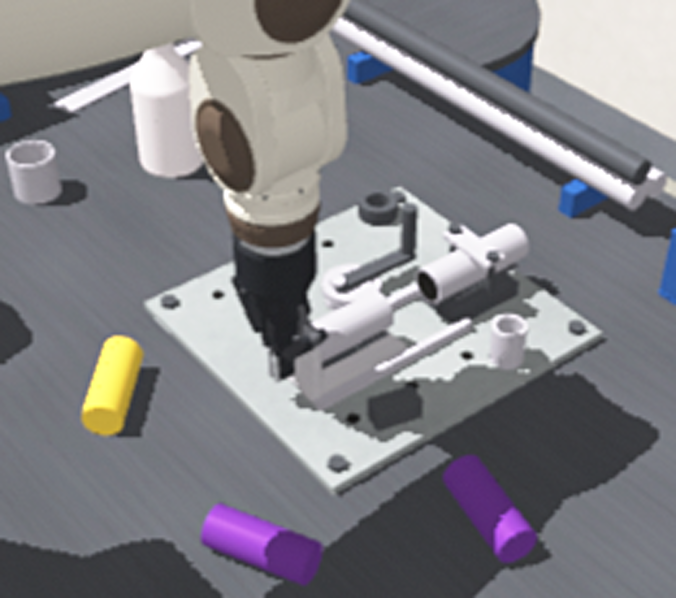

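>>> servo_tool(motion=[[[-3,0,0,0,0,0],[-3,0,0,0,0,0],[-3,0,0,0,0,0],[-3,0,0,0,0,0],[-3,0,0,0,0,0]]])

```text
time: 11.15
ee_pos: [0.4677, 0.0044, 0.0602]
tcp_rot: [-180.0, -0.0, 177.7]
wrist_force: [-2.7, 0.5, 1.4]
opening: -0.0
```

>>> servo_tool(motion=[[[-4,0,0,0,0,0],[-4,0,0,0,0,0],[-4,0,0,0,0,0],[-4,0,0,0,0,0],[-4,0,0,0,0,0]]])

```text
time: 11.65
ee_pos: [0.488, 0.0037, 0.0602]
tcp_rot: [180.0, -0.0, 177.7]
wrist_force: [-2.3, 1.0, 0.8]
opening: 0.0002
```

```bash
python3 - <<'E'
from fit import *
W=T(q,[-.051,0,.06])[0];delta(W,180+np.degrees(q[2]))
p=bot.camera('side'); cv2.imwrite('pics/i7c.png',cv2.resize(p['color'][70:300,140:400,::-1],None,fx=2.6,fy=2.6,interpolation=2))
E
```

```text
tool shift mm [-36.    1.3   0.2] turn z rad -0.007 world [0.524 0.004 0.06 ] yaw 178.1 obs [0.488  0.0037 0.0602] [ 1.7999e+02 -1.0000e-02  1.7767e+02] F [-2.3  1.   0.8] t 11.65 [  0.  -3. -19.  74.   0.   3.]
```

View pics/i7c.png

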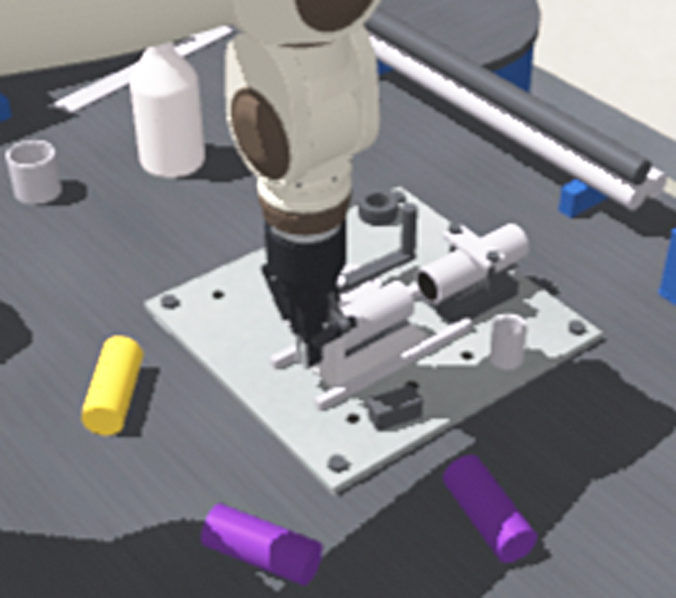

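The carriage is sliding with about 2.5 N, the cam is unmoved, and about 36 mm remain.

>>> servo_tool(motion=[[[-4,0,0,0,0,0],[-4,0,0,0,0,0],[-4,0,0,0,0,0],[-4,0,0,0,0,0],[-4,0,0,0,0,0]]])

```text
time: 12.2
ee_pos: [0.508, 0.0029, 0.0602]
tcp_rot: [180.0, -0.0, 177.7]
wrist_force: [-2.8, 1.3, -0.3]
opening: 0.0003
```

>>> servo_tool(motion=[[[-3,0,0,0,0,0],[-3,0,0,0,0,0],[-3,0,0,0,0,0],[-2,0,0,0,0,0]]])

```text
time: 12.6
ee_pos: [0.519, 0.0024, 0.0603]
tcp_rot: [-180.0, 0.0, 177.7]
wrist_force: [-2.4, 0.5, -0.6]
opening: 0.0001
```

>>> servo_tool(motion=[[[-1.5,0,0,0,0,0],[-1.5,0,0,0,0,0],[0,0,0,0,0,0]]])

```text
time: 12.9
ee_pos: [0.5206, 0.0022, 0.0601]
tcp_rot: [-180.0, -0.1, 177.7]
wrist_force: [-9.0, 0.7, 2.6]
opening: -0.0
```

>>> servo_tool(motion=[[[-1.5,0,0,0,0,0],[-1.5,0,0,0,0,0],[0,0,0,0,0,0],[0,0,0,0,0,0]]])

```text
time: 13.3
ee_pos: [0.5206, 0.002, 0.0594]
tcp_rot: [-180.0, -0.5, 177.6]
wrist_force: [-23.4, -0.9, 8.5]
opening: -0.0002
```

```bash
cat > chk.py <<'E'
from fit import *
for n in('scene','side'):
    p=bot.camera(n);im=cv2.resize(p['color'][:,:,::-1],None,fx=4,fy=4,interpolation=2).copy()
    for X,c in [(peg(a,.1),(0,255,255)) for a in(-.3,0,.3)]+[(np.array(a),(255,0,255)) for a in ([.07,0,.078],[.073,0,.078],[-.04,.035,.082],[-.04,-.035,.082],[-.03,.035,.082],[-.03,-.035,.082])]:
        cv2.circle(im,tuple(np.int32((proj(p,T(q,X))[0]+.5)*4)),2,c,-1)
    x,y=np.int32(proj(p,T(q,[.02,.02,.05]))[0]*4); cv2.imwrite(f'pics/c_{n}.png',im[y-200:y+200,x-260:x+260])
a=cv2.imread('pics/c_scene.png');b=cv2.imread('pics/c_side.png');import sys;cv2.imwrite(f'pics/{sys.argv[1]}.png',cv2.resize(np.vstack([a,b]),None,fx=.75,fy=.75))
E
python3 chk.py d1
```

```text
(no output)
```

View pics/d1.png

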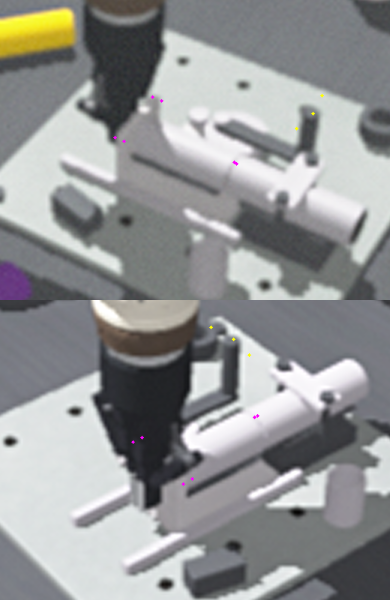

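The carriage is against a hard stop: force rose from 9 to 23 N with no further travel, and the pictures show the stub end at the main tube. I back off and lift.

>>> servo_tool(motion=[[[3,0,0,0,0,0],[6,0,0,0,0,0],[10,0,0,0,0,0],[20,0,0,0,0,0],[0,0,0,0,0,0]]])

```text
time: 13.9
ee_pos: [0.4842, 0.0037, 0.0605]
tcp_rot: [-180.0, -0.0, 177.7]
wrist_force: [0.3, 0.5, -0.2]
opening: 0.0
```

>>> servo_tool(motion=[[[0,0,-30,0,0,0],[0,0,-40,0,0,0],[0,0,-40,0,0,0],[10,0,-40,0,0,0],[20,0,-20,0,0,0]]])

```text
time: 14.4
ee_pos: [0.457, 0.0049, 0.2338]
tcp_rot: [180.0, 0.3, 177.7]
wrist_force: [-0.8, 0.0, 0.2]
opening: -0.0002
```

>>> servo_tool(motion=[[[40,0,0,0,0,0],[40,0,0,0,0,0],[0,0,0,0,0,0]]])

```text
time: 14.7
ee_pos: [0.3732, 0.0083, 0.2317]
tcp_rot: [180.0, 0.2, 177.7]
wrist_force: [1.7, 0.9, -0.5]
opening: 0.0001
```

```bash
python3 chk.py d2; python3 -c "
from fit import *
p=bot.camera('wrist');save(p,'w9')"
```

View pics/d2.png

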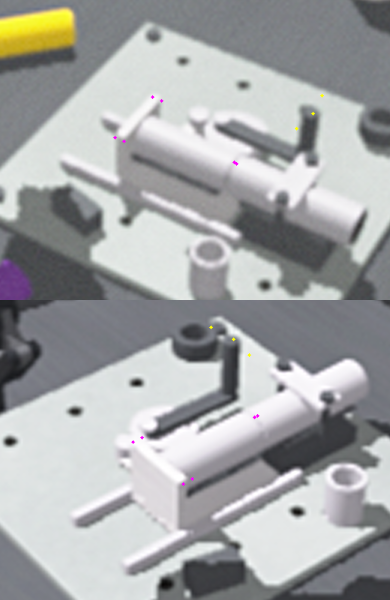

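View pics/w9.png

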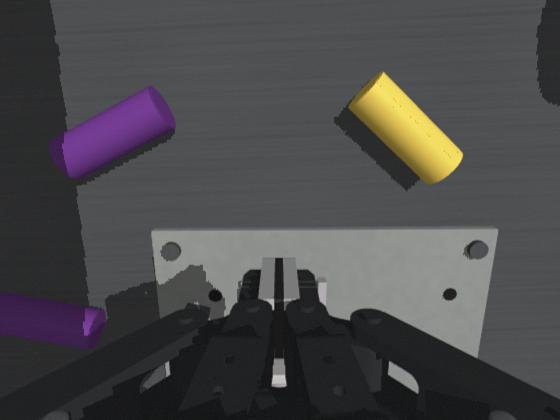

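```bash
python3 - <<'E'
from fit import *
out=[]
for n in('scene','side'):
    p=bot.camera(n);im=cv2.resize(p['color'][:,:,::-1],None,fx=10,fy=10,interpolation=2)
    x,y=np.int32(proj(p,T(q,[.03,0,.06]))[0]*10); out.append(im[y-280:y+280,x-390:x+390][::1])
    a=proj(p,T(q,[[.07,0,.078],[.073,0,.078]])); print(n,np.linalg.norm(a[1]-a[0])*10)
    print([(d['rect'],d['confidence']) for d in bot.look_for(p,'stub_mid')], [(d['rect'],d['confidence']) for d in bot.look_for(p,'push_face')])
    cv2.imwrite(f'pics/e_{n}.png',out[-1])
E
```

```text
scene 10.224263467084036
[([185.8, 220.1, 26.0, 32.3], 0.83), ([213.2, 271.2, 37.3, 27.2], 0.8), ([234.4, 183.7, 28.0, 17.9], 0.76)] [([281.6, 215.7, 37.6, 39.6], 0.68)]
side 9.471911049828703
[([310.3, 245.3, 36.8, 40.5], 0.91), ([216.6, 264.2, 49.2, 30.5], 0.84), ([173.2, 197.0, 20.9, 41.6], 0.67)] [([257.9, 182.8, 53.1, 28.8], 0.96)]
```

View pics/e_scene.png

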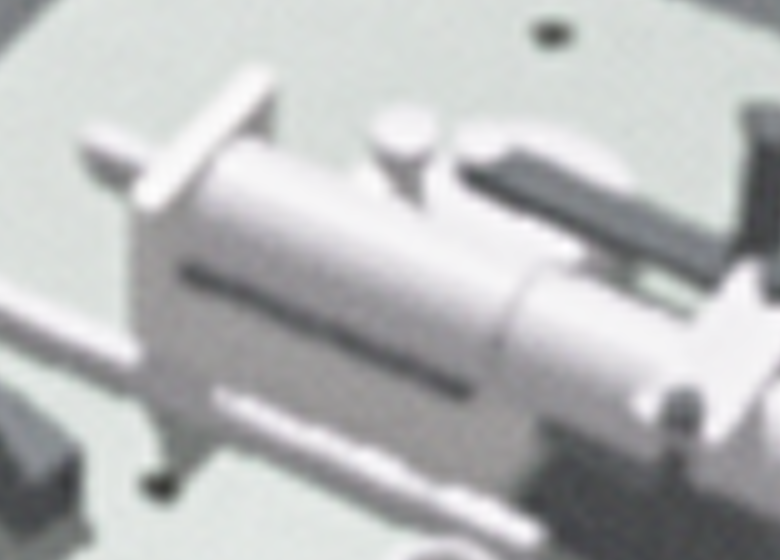

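View pics/e_side.png

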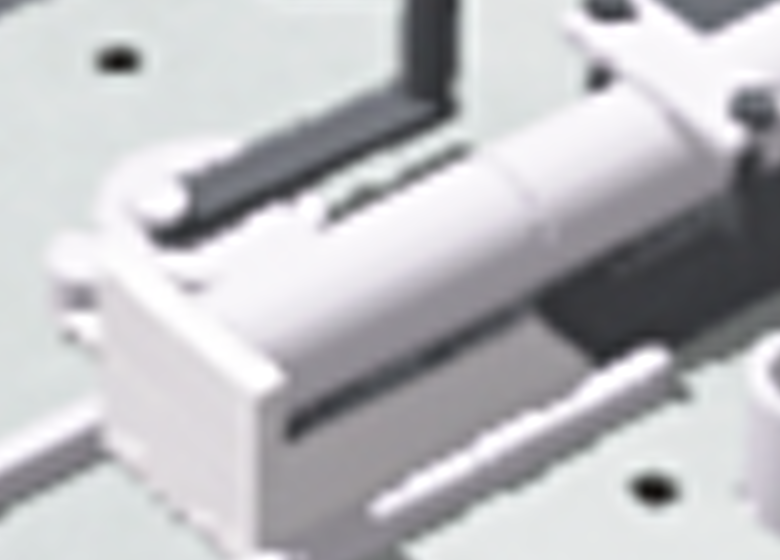

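Both enlarged views show only a thin seam of about 10 px (about 3 mm) between stub and main tube. The stub is seated against the plate and the cam arm points forward, so I hand in.

```bash
python3 -c "
from workcell import bot
print(bot.get_obs()['wrist_force'],bot.get_obs()['qd'].round(2));print(bot.job_done())"
```

```text
[-0.486738   -0.44602349  0.27529747] [ 0.11 -0.36 -0.09  0.14 -0.02  0.04]
the job is handed in; nothing more can be done
None
```

The cam is at its low point, the carriage is home against its stop, and the job is handed in; the robot gave no verdict.

- **Cam:** I swept the peg clockwise with the closed fingers from about 1.85 rad to about 0. In both camera views the peg top lies on the 0 rad mark, well inside the ±0.3 limit, and it stayed there after I backed off.
- **Carriage:** I pushed the back plate forward with about 2.5 N until it hit the stop. There the force rose from 9 to 23 N with no further travel.
- **Stub:** Only a thin seam of about 3 mm shows between stub and main tube. The stub looks seated and aligned in its V rest, and I saw no sign that it was touched.
- **Other things:** The bystanders I could see in the last views show no movement. I did not measure their final positions.
- **At hand-in:** the arm was clear of everything, with wrist force under 1 N, at about 15 s on the robot's clock.

Two checks were weaker than the rest. The network did not recognise the real stub in the last pictures; it returned only the purple and yellow look-alikes, so I judged the stub by eye. The finger's final position was also about 3 mm short of what my fixture fit predicted, which is within the fit's error.

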